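Jack up the model trailer and hold it

TASK

Set up the lifting demonstration: lift the loose wooden cap off the jack's saddle and set it upright in the low wooden tray, then move the jack so that its saddle stands centred under the trailer's round lift pad (the one marked with a cross). Pump the handle: press it fully down so the trailer's wheels on that side leave the table, let it come all the way up again, then press it fully down a second time and finish while still holding it down with the gripper, those wheels in the air. The arm must not touch the trailer; leave the trailer standing in its place and leave the other things on the table alone.

Things in the scene. Friction and masses are not known exactly. Their poses are not given: they have to be found in the camera images.
- cap_knob (a point): Centre of the knob of the loose wooden cap (50 g) that covers the jack's saddle at the start. Upright round knob, 22 mm across, 30 mm tall (15 mm above and below this point), on a disc 54 mm across whose top lies 15 mm below this point; the cap's foot (rim of its skirt) lies 31 mm below this point. The skirt reaches 10 mm down around the saddle with 3 mm play; lift straight up.
- tray_in (a point): Centre of the inner floor (5 mm above the table) of the low fixed wooden tray, outside 110 mm along its x, 140 mm along its y, walls 5 mm thick and 14 mm high. The cap goes here. Its axes are level; its place varies.
- jack: Wooden lever jack, loose, about 0.95 kg, standing on the table. Origin: underside of its base plate, midway between the two cheeks; x points to the saddle end, z up. Base plate 12 mm thick, 70 mm wide, from 165 mm behind (-x) to 120 mm ahead (+x) of the origin. Saddle axis 85 mm ahead (+x). Pressing the handle pad stays over the base plate, so the jack does not tip.
- jack_grip (a point): Where to grip the jack from above: between its two upright cheek plates, which together are 38 mm wide across the jack's y, 40 mm long along its x, rising from the base plate to 85 mm above the table; this point is 60 mm above the jack's underside, over its origin, and has the jack's axes. The steel handle bar passes between the cheeks. Grip across y.
- saddle_top (a point): Centre of the top face of the steel saddle, a flat disc 40 mm across, 10 mm thick; 88 mm above the table with the handle up, about 35 mm higher with the handle fully down. It rises straight up, 0.083 m per rad of the handle. Two guide plates beside the ram, 48 mm wide overall, reach 70 mm above the table.
- jack_handle (a joint): Pump handle angle, rad: 0 is up (rest, sprung up), 0.42 is fully down at its stop. The pivot is 55 mm above the jack's underside over its origin, axis across the jack. Pushing its pad down raises the saddle; when let go it springs back up. Pushing needs 3 N at first, about 8 N at the bottom with the trailer lifted.
- handle_pad (a point): Centre of the top face of the flat dark wooden press pad (55 mm along the handle, 45 mm wide) at the tail end of the handle, 130 mm from the pivot. With the handle up it is about 118 mm behind the jack's origin and 110 mm above the table, sloping 0.36 rad (rising away from the saddle); fully down it is about 57 mm above the table, 130 mm behind, nearly level. Press it from above with closed fingers.
- trailer: Wooden flat-bed model trailer, loose, about 0.85 kg with two logs fixed on it, wheels that do not turn. Origin on the table under its middle; x along its length (chassis 260 mm, drawbar at +x), y across (110 mm, 146 mm over the wheels), 152 mm tall. Wheels 68 mm across at 85 mm either way along x. The lift pad is on its -y side (the near side, towards the jack).
- lift_pad (a point): Centre of the underside of the round steel lift pad (40 mm across, 12 mm thick, dark cross on its top) on a bracket at the middle of the trailer's near side, 100 mm from the trailer's middle, 45 mm outside the chassis; 104 mm above the table at the start, so 16 mm above the saddle. Has the trailer's axes: +y points into the trailer. The two plain square steps over the wheels are not lift points.
- near_wheels (a point): Midpoint between the lowest points of the two wheels on the lift-pad side; on the table at height 0 at the start. Lifts about 12 mm when the handle is fully down.
- far_wheels (a point): Midpoint between the lowest points of the two wheels on the other side; they stay on the table.
- eraser: Bystander, leave alone: white eraser, 50 x 24 x 14 mm. Origin: centre of its underside.
- pencil: Bystander, leave alone: wooden pencil lying flat, about 170 mm long. Origin: centre of its underside.
- glue: Bystander, leave alone: white upright glue stick, 29 mm across, 88 mm tall. Origin: centre of its underside.
- weight: Bystander, leave alone: brass cylinder standing upright, 40 mm across, 40 mm tall. Origin: centre of its underside.
- beads_jar: Bystander, leave alone: clear jar with white lid, 60 mm across, 80 mm tall. Origin: centre of its underside.
- arch: Bystander, leave alone: pale wooden arch block, 85 x 30 mm, 72 mm tall. Origin: centre of its underside.

How it is judged (in metres and radians):
On the way, in this order (a step that is already met when the one before it is completed fails the run):
1. the cap stands upright in the tray, let go (x of cap_knob in the frame of tray_in between -0.045 and 0.045 m and y of cap_knob in the frame of tray_in between -0.06 and 0.06 m and height (world z) of cap_knob below 0.045 m and angle between cap_knob's own z axis and vertical below 0.2 rad and contact force between the fingers and cap below 0.05 N and linear speed of cap below 0.02 m/s), for 0.2 s.
2. the jack stands flat with its handle up and its saddle centred under the lift pad (horizontal distance between saddle_top and lift_pad below 0.012 m and value of joint jack_handle below 0.06 rad and height (world z) of jack below 0.004 m and angle between jack's own z axis and vertical below 0.05 rad), for 0.2 s.
3. first stroke: handle fully down, trailer lifted by the saddle (value of joint jack_handle above 0.35 rad and height (world z) of near_wheels above 0.006 m and contact force between trailer and jack above 1 N), for 0.1 s.
4. handle all the way up again, near wheels back on the table (value of joint jack_handle below 0.06 rad and height (world z) of near_wheels below 0.003 m), for 0.1 s.
At the end, for the whole second after the job is handed in: Cap upright in tray; saddle within 18 mm of the pad centre, carrying the trailer; fingers holding the handle down (over 0.35 rad, over 2 N); near wheels over 6 mm off the table, far wheels on it; jack flat; arm clear of the trailer; still for a second (all of step 3 and x of cap_knob in the frame of tray_in between -0.045 and 0.045 m and y of cap_knob in the frame of tray_in between -0.06 and 0.06 m and height (world z) of cap_knob below 0.045 m and angle between cap_knob's own z axis and vertical below 0.2 rad and contact force between the fingers and jack above 2 N and height (world z) of far_wheels below 0.006 m and horizontal distance between saddle_top and lift_pad below 0.018 m and angle between jack's own z axis and vertical below 0.06 rad and height (world z) of jack below 0.004 m and contact force between each of the arm, the fingers and trailer below 0.1 N and linear speed of trailer below 0.02 m/s); the arm keeps its last pose, push and grip.
It fails at once if the trailer was pushed out of its place (distance of far_wheels from where it was at the start of the episode above 0.03 m).
It fails at once if the arm pushed on the trailer (contact force between the arm and trailer above 1.5 N).
It fails at once if the arm pushed on the trailer (contact force between the fingers and trailer above 1.5 N).
It fails at once if another thing on the table was disturbed (distance of any of eraser, pencil, glue, weight, beads_jar, arch from where it was at the start of the episode above 0.03 m).
It also fails if it takes over 72 s, if anything falls off the work surface, if the arm or the gripper's body presses on something with over 40 N, if the wrist force passes 120 N, or if a joint passes its speed limit or range.

ROBOT

A 6-joint arm with a two-finger parallel gripper is mounted at the origin on the work surface. World frame = base frame: x ahead of the robot, y to its left, z up, the work surface at z = 0. Lengths are in m, angles in degrees, forces in N, time in s.
With the tool pointing down it reaches from about 0.275 to 0.85 m from the base axis. Payload 19 kg.
Tool frame: the origin (TCP) lies where the fingers leave the gripper's body, on its centre line; the fingertips stand 73 mm ahead of it and the grasp point (between the pads) lies bot.pinch_z ahead of it (bot.pinch_z is the distance from the TCP to the grasp point, in m); x points along the fingers, y is the direction in which the jaws open and shut, and the axes are right-handed (so a half turn about x gives the same grasp; the last joint's range is limited). The gripper opens to 85 mm and grips with 20 to 120 N. Pads are 22 mm wide; open, the fingers measure 114 mm over their backs; the gripper's body (76 mm by 85 mm) begins 54 mm behind the grasp point. The pads swing forward as they close: fully open they stand 13 mm farther back than shut.
Start: joints at [-72.307, 8.623, 82.357, -0, 89.026, -7.678], TCP at [0.246, -0.52, 0.304] pointing down, gripper open.
Joint ranges: [-160.23, 160.23], [-39.13, 120.54], [6.94, 153.29], [-79.49, 259.48], [9.18, 160.14], [-161.06, 161.06]. Speed limits (degrees/s): [108.29, 108.29, 127.2, 172.46, 172.46, 172.46].

INTERFACE

Orientations are given as [roll, pitch, yaw] about the fixed x, y, z axes, in that order (R = Rz(yaw) Ry(pitch) Rx(roll)).
In Python, from station import bot gives the robot as it stands. The module is installed in compiled form; this text tells all that it offers.
- The arm moves only by the tool step_arm, never from a script. Its argument "targets" is one flat list of numbers, 6 for each row, row after row: the shift along the tool's x, y, z in cm, then the turn, a rotation vector about the tool's x, y, z in degrees. A call has 1 to 8 rows; each row shifts and turns the commanded pose from where the row before left it, along the tool's axes as they then stand; what a row does not reach is not made up. A row lasts 1/8 s, in which the tool goes at most 62.5 mm and 10.7 degrees, less where a joint would pass 70% of its speed; a pose out of reach is approached as far as the arm can. A call is refused whole if a number of a shift passes 6.25 or a number of a turn 10.7, either way. A call with a gripper value outside its range is refused whole. "claw" is the finger opening in cm, from 0 to 8.54, set as the call begins (left out, the last holds). The fingers move at their own pace and stop on an object; "grip_force" is the grip in N (left out, the last holds). Time passes only in rows, so rows that do not move let the fingers close. It gives the time, the measured TCP pose, the force and the opening at its end, in the units of the state.
- bot.sense(): the state, without advancing time (a new reading comes with each control period).
- bot.capture(name): name is "scene" or "top"; returns the picture (420x560x3 uint8, blue, green, red); there is no depth.
- bot.camera_params(name): a dict with "intrinsics" (3x3 intrinsics, pixels), "rvec" (rotation vector, rad) and "tvec" (3), from world to camera coordinates, as OpenCV has them. Camera axes: x right, y down, z forward; pixel columns grow to the right and rows downward; lengths in m; the calibration is good to about 2 mm. A picture is of the moment at which its call begins. camera_params takes no time and is no camera call.
- bot.job_done(): hands the job in, once; it reports no verdict.
Trained networks look in the newest picture that a camera, given by its name, has taken for a name from the list of things; names that differ only in an ending like _2 or _b are one class to them, and where a whole thing is asked for, a point or a joint stands for the part that bears it (a point fixed in the world has none). Each returns a list of dicts, best first, with "conf" (0 to 1); they miss things now and then, are a little off and sometimes report something else, mostly with a low value. They report only what shows in the picture. A call takes as long as a camera call.
- bot.find_in(camera, target): "bbox" ([centre column, centre row, width, height] in pixels, round what is visible of it).
- bot.mark_of(camera, target): "uv" ([column, row] in pixels: a listed point, or the origin of a listed thing).
The state is a dict: "clock": time; "joints": joint angles; "joint_velocities": joint speeds; "joint_torque": joint torques, N m; "eef_pos": TCP position; "tool_rot": TCP orientation; "contact_force": force on the tool from outside, world axes, zero at the start; "torque": the same for the moment, N m; "width": finger opening in m.
Only numpy, scipy, OpenCV 4.12 (cv2) and the standard library are available. Lean on these libraries where they do the work, as an engineer would, in place of code of your own. Each camera call takes 0.05 s, during which the arm holds its last target.

## Working session

There is one attempt and no reset: what is moved stays moved. The work goes in short steps, Python scripts to look and compute and a tool call to move; the robot and the scene stay as the last step left them, time stands still between calls to the robot, and variables do not carry over. Pictures are saved under pics/ and viewed, and the job is handed in when it is done.

Besides the shell and the picture viewer there is one more tool, called after "Request:" by a JSON object that holds its "fn" and its "kwargs". step_arm: Moves the arm, as the interface text tells. Its arguments: {"type":"object","properties":{"targets":{"type":"array"},"claw":{"type":"number"},"grip_force":{"type":"number"}},"required":["targets"]}

```bash
mkdir -p pics
cat > h.py <<'E'
import numpy as np, cv2
from station import bot
def cam(n):
    p=bot.camera_params(n); K=np.array(p["intrinsics"],float); R=cv2.Rodrigues(np.array(p["rvec"],float))[0]; t=np.array(p["tvec"],float).ravel(); return K,R,t
def onz(n,uv,z):
    K,R,t=cam(n); d=R.T@np.linalg.solve(K,[uv[0],uv[1],1.]); c=-R.T@t; return c+d*(z-c[2])/d[2]
def proj(n,P):
    K,R,t=cam(n); q=K@(R@np.array(P,float)+t); return q[:2]/q[2]
E
python3 - <<'E'
from h import *
print(bot.sense(), bot.pinch_z)
for n in("scene","top"):
    cv2.imwrite(f"pics/{n}0.png",bot.capture(n)); K,R,t=cam(n); print(n,-R.T@t)
H=dict(cap_knob=.135-.0,tray_in=.005,jack=0,jack_grip=.06,saddle_top=.088,handle_pad=.11,trailer=0,lift_pad=.104,near_wheels=0,far_wheels=0,eraser=0,pencil=0,glue=0,weight=0,beads_jar=0,arch=0)
for k,z in H.items():
    for n in("scene","top"):
        for r in bot.mark_of(n,k)[:2]: print(k,n,round(r["conf"],2),np.round(r["uv"],1),np.round(onz(n,r["uv"],z),3))
E
```

```text
{'clock': 0.0, 'joints': array([-7.23090734e+01,  8.64957548e+00,  8.23911500e+01,  9.87012047e-05,
        8.90255222e+01, -7.67765622e+00]), 'joint_velocities': array([-0.02823631,  0.0299649 , -0.07319865, -0.11872294, -0.06397783,
        0.07052005]), 'joint_torque': array([-1.95049506e-03, -7.13061976e+01, -5.70871603e+01, -2.83392746e-04,
        8.87357077e-03, -4.62244361e-05]), 'eef_pos': array([ 0.24628947, -0.51941812,  0.3033052 ]), 'tool_rot': array([-97.76300601,  89.93375223, 107.60557507]), 'contact_force': array([-0.23165236,  0.09493054,  0.40242586]), 'torque': array([0.04908531, 0.03543766, 0.02335604]), 'width': 0.08545135798423621} 0.0539
scene [ 1.47825797 -0.05017747  0.87661275]
top [ 0.4503459  -0.06776168  1.1906376 ]
cap_knob scene 0.19 [174.5 207. ] [ 0.556 -0.305  0.135]
cap_knob top 0.77 [281.3 250.2] [ 0.503 -0.109  0.135]
tray_in scene 0.97 [290.8 299.9] [ 0.7   -0.047  0.005]
tray_in top 0.87 [255.5 171.2] [ 0.704 -0.05   0.005]
jack scene 0.91 [232.4 237.7] [ 0.502 -0.191 -0.   ]
jack top 0.84 [316.6 247.6] [ 0.516 -0.201  0.   ]
jack_grip scene 0.
[... 916 characters left out ...]
0.   ]
eraser top 0.55 [431.7 213.2] [ 0.604 -0.488  0.   ]
eraser top 0.5 [220.7 297.6] [0.395 0.031 0.   ]
pencil scene 0.74 [101.3 265.7] [ 0.607 -0.48  -0.   ]
pencil top 0.73 [433.4 211.5] [ 0.608 -0.493  0.   ]
glue scene 0.65 [170.6 282.2] [ 0.653 -0.313  0.   ]
glue scene 0.46 [174.3 203.3] [ 0.373 -0.355 -0.   ]
glue top 0.51 [360.3 192.3] [ 0.655 -0.311  0.   ]
weight scene 0.65 [204.  311.8] [ 0.735 -0.228  0.   ]
weight top 0.54 [328.  156.5] [ 0.745 -0.231  0.   ]
beads_jar scene 0.82 [132.3 284.4] [ 0.663 -0.396 -0.   ]
beads_jar scene 0.3 [169.9 285.4] [ 0.663 -0.313  0.   ]
beads_jar top 0.93 [395.7 191.4] [ 0.658 -0.4    0.   ]
arch top 0.59 [203.2 147.5] [0.764 0.082 0.   ]
```

View pics/scene0.png

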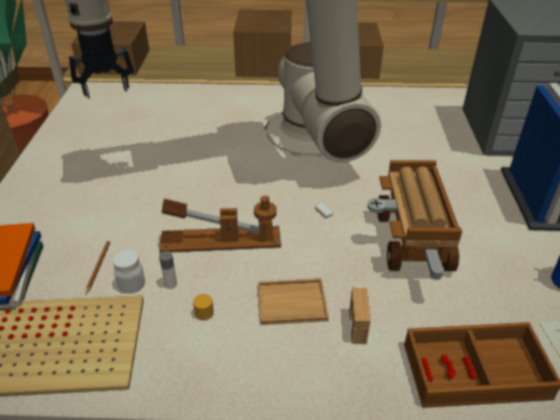

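View pics/top0.png

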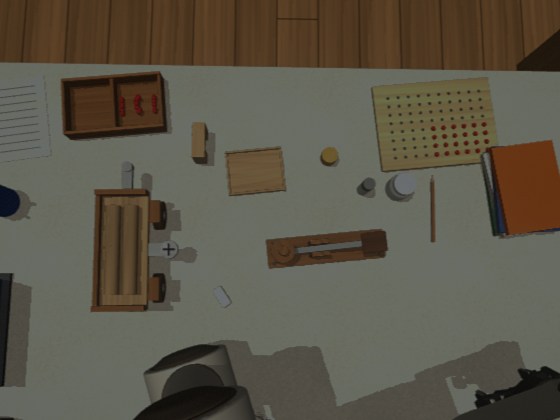

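Run:
```python
import cv2
a=cv2.imread("pics/top0.png")
cv2.imwrite("pics/top0j.png",cv2.resize(a[190:310,240:400],None,fx=5,fy=5,interpolation=cv2.INTER_CUBIC))
cv2.imwrite("pics/top0t.png",cv2.resize(a[180:330,60:240],None,fx=4,fy=4,interpolation=cv2.INTER_CUBIC))
```

```text
(no output)
```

View pics/top0j.png

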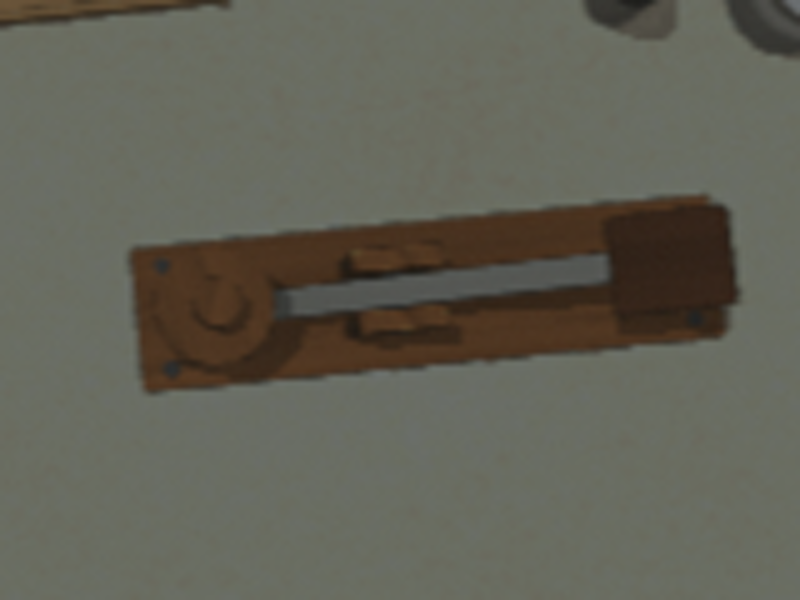

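View pics/top0t.png

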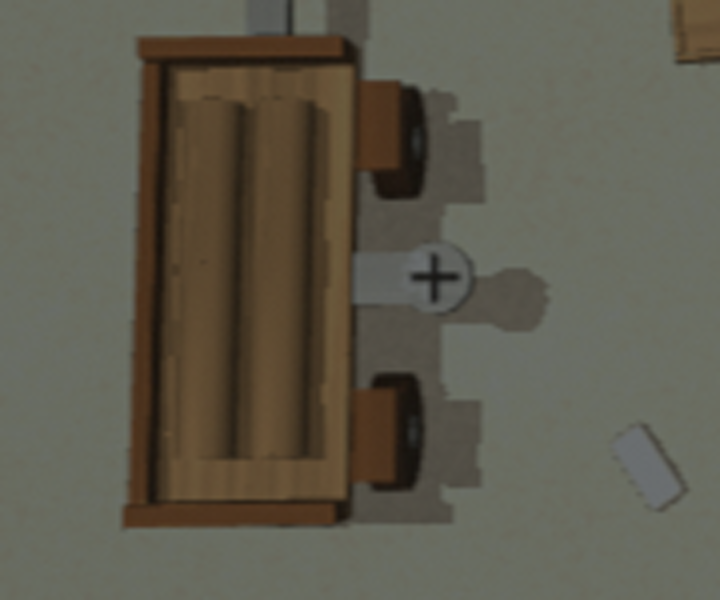

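The top view shows the saddle end of the jack pointing left (+y), with the cap knob at about (284,251). The pad cross is at (169,249), the tray at (255,171), and the eraser at (222,296), close to the path.

```bash
python3 - <<'E'
from h import *
f=lambda uv,z:np.round(onz("top",uv,z),4)
C=[onz("top",uv,.012)[:2] for uv in [(266.4,239.6),(269.4,268.2),(385.4,257.6),(382.4,229)]]
print(np.round(C,4)); fr=(C[0]+C[1])/2; bk=(C[2]+C[3])/2; d=fr-bk; L=np.linalg.norm(d);d/=L
print("L",L,"W",np.linalg.norm(C[0]-C[1]),np.linalg.norm(C[2]-C[3]),"yaw",np.degrees(np.arctan2(d[1],d[0])))
c=(fr+bk)/2; o=c+d*.0225; print("origin",o,"saddle",o+.085*d,"pad",o-.118*d)
print("knobtop",f((240+221/5,190+303/5),.124),"disc", f((240+214/5,190+306/5),.094))
print("padcross",f((169,249.25),.116), "padcirc",f((60+437/4,180+277/4),.116))
cs=[(60+139/4,180+40/4),(60+128/4,180+524/4),(60+345/4,180+515/4),(60+350/4,180+45/4)]
for q in [(225.5,150),(283,147.5),(286.5,191.5),(230.5,195)]: print("tray",f(q,.014))
# trailer chassis
for p in cs: print("chassis",f(p,.08))
for p in [(60+400/4,180+84/4),(60+395/4,180+480/4)]: print("fender",f(p,.075))
for k in ("cap_knob","saddle_top","lift_pad","tray_in"):
  for n in("scene","top"): print(k,n,[(round(r["conf"],2),np.round(r["bbox"])) for r in bot.find_in(n,k)[:2]])
E
python3 - <<'E'
import cv2
a=cv2.imread("pics/top0.png")
cv2.imwrite("pics/top0y.png",cv2.resize(a[130:210,210:300],None,fx=7,fy=7,interpolation=cv2.INTER_CUBIC))
a=cv2.imread("pics/scene0.png")
cv2.imwrite("pics/sc0.png",cv2.resize(a[150:280,150:470],None,fx=2.5,fy=2.5,interpolation=cv2.INTER_CUBIC))
E
```

```text
[[ 0.5343 -0.0778]
 [ 0.4655 -0.0856]
 [ 0.4927 -0.3668]
 [ 0.5623 -0.3611]]
L 0.2836043600524247 W 0.06919490029166504 0.06982995279167449 yaw 95.59638484572382
origin [ 0.51150609 -0.20043235] saddle [ 0.50321688 -0.1158375 ] pad [ 0.52301346 -0.31786991]
knobtop [ 0.5025 -0.116   0.124 ] disc [ 0.5026 -0.1142  0.094 ]
padcross [0.5041 0.1363 0.116 ] padcirc [0.5041 0.1357 0.116 ]
tray [0.7549 0.025  0.014 ]
tray [ 0.763  -0.1172  0.014 ]
tray [ 0.6525 -0.1261  0.014 ]
tray [0.6424 0.0107 0.014 ]
chassis [0.6401 0.3168 0.08  ]
chassis [0.3679 0.3085 0.08  ]
chassis [0.3733 0.1891 0.08  ]
chassis [0.6385 0.1966 0.08  ]
fender [0.6169 0.1684 0.075 ]
fender [0.3923 0.1631 0.075 ]
cap_knob scene []
cap_knob top [(0.68, array([282., 251.,  26.,  16.]))]
saddle_top scene []
saddle_top top []
lift_pad scene [(0.64, array([416., 220.,  98., 121.])), (0.47, array([295., 302.,  73.,  50.]))]
lift_pad top [(0.81, array([134., 238.,  84., 145.]))]
tray_in scene [(0.55, array([294., 302.,  69.,  49.])), (0.45, array([ 98., 267.,  24.,  52.]))]
tray_in top []
```

View pics/sc0.png

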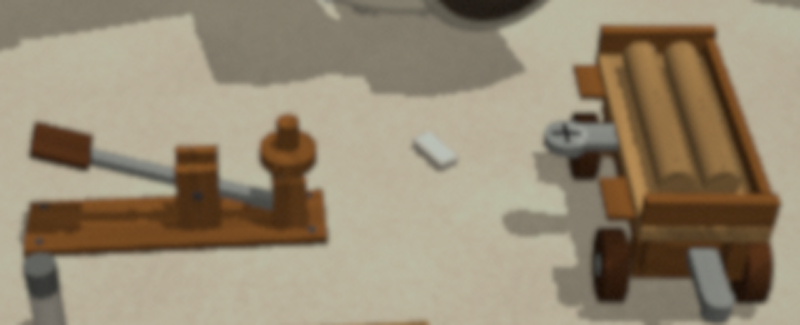

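View pics/top0y.png

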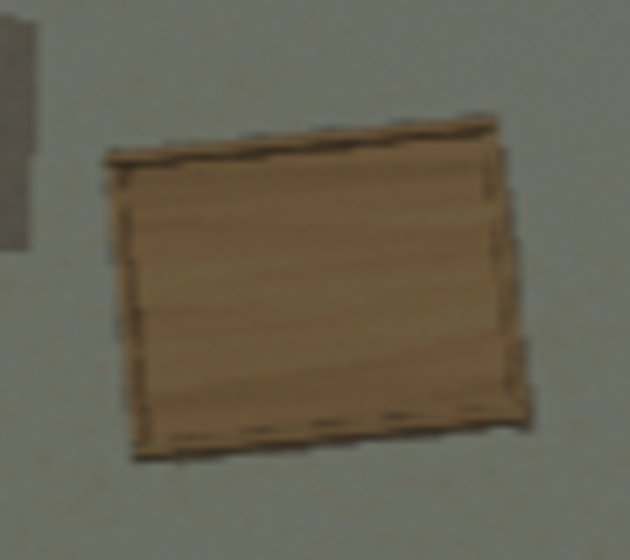

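```bash
cat >> h.py <<'E'
from scipy.spatial.transform import Rotation as Ro
def Rt():
    s=bot.sense(); return s["eef_pos"],Ro.from_euler("xyz",s["tool_rot"],degrees=True)
def goal(xyz,jaw=None):
    """jaw: world angle deg of tool y (mod 180). prints shift in CURRENT tool frame (cm) and turn"""
    p,R=Rt(); M=R.as_matrix(); cy=np.degrees(np.arctan2(M[1,1],M[0,1]))
    print("tcp",np.round(p,4),"x axis",np.round(M[:,0],3),"jaw angle",round(cy,2))
    sh=M.T@(np.array(xyz)-p)*100
    rv=np.zeros(3)
    if jaw is not None:
        a=(jaw-cy+90)%180-90; t=np.radians(cy+a)
        y=np.array([np.cos(t),np.sin(t),0]); x=np.array([0,0,-1.]); G=np.c_[x,y,np.cross(x,y)]
        rv=(R.inv()*Ro.from_matrix(G)).as_rotvec(degrees=True)
        sh2=G.T@(np.array(xyz)-p)*100; print("shift after turn",np.round(sh2,2))
    print("shift",np.round(sh,2),"turn",np.round(rv,2)); print("w",bot.sense()["width"],"F",np.round(bot.sense()["contact_force"],2),"t",bot.sense()["clock"])
E
python3 - <<'E'
from h import *
print("cross scene",onz("scene",(376.8,203.2),.116))
goal([.5025,-.1155,.25],5.6)
E
```

```text
cross scene [0.50293068 0.1416849  0.116     ]
tcp [ 0.2463 -0.5195  0.3039] x axis [-0.  0. -1.] jaw angle -64.63
shift after turn [  5.39  29.44 -37.71]
shift [  5.39 -25.53 -40.46] turn [-70.23  -0.     0.  ]
w 0.08553478810714542 F [ 0.1  -0.37  0.31] t 2.1
```

Request:
{"fn": "step_arm", "kwargs": {"targets": [0,0,0,-10,0,0,0,0,0,-10,0,0,0,0,0,-10,0,0,0,0,0,-10,0,0,0,0,0,-10,0,0,0,0,0,-10,0,0,0,0,0,-10,0,0,0.5,3,-4,0,0,0], "claw": 8.5, "grip_force": 40}}

```text
clock: 3.1
eef_pos: [0.2718, -0.478, 0.2985]
tool_rot: [-93.7, 90.0, -178.2]
contact_force: [1.0, 0.1, 0.8]
width: 0.0849
```

Request:
{"fn": "step_arm", "kwargs": {"targets": [0.5,3,-4,0,0,0,0.5,3,-4,0,0,0,0.5,3,-4,0,0,0,0.5,3,-4,0,0,0,0.5,3,-4,0,0,0,0.5,3,-4,0,0,0,0.5,3,-4,0,0,0,0.5,3,-4,0,0,0]}}

```text
clock: 4.1
eef_pos: [0.4821, -0.1343, 0.259]
tool_rot: [64.4, 90.0, -20.2]
contact_force: [0.9, 0.0, 0.6]
width: 0.085
```

Run:
```python
from h import *
goal([.5025,-.1155,.22],5.6)
```

```text
tcp [ 0.4821 -0.1343  0.259 ] x axis [ 0. -0. -1.] jaw angle 5.37
shift after turn [ 3.9   2.21 -1.67]
shift [ 3.9   2.2  -1.68] turn [-0.23  0.01 -0.03]
w 0.08500030435967806 F [0.88 0.02 0.62] t 4.1
```

Request:
{"fn": "step_arm", "kwargs": {"targets": [2,2.2,-1.7,0,0,0,1.9,0,0,0,0,0,0,0,0,0,0,0]}}

```text
clock: 4.47
eef_pos: [0.5014, -0.1164, 0.2188]
tool_rot: [-118.6, 89.9, 156.8]
contact_force: [0.5, 0.1, 0.5]
width: 0.085
```

Run:
```python
from h import *
goal([.5025,-.1155,.172],5.6)
a=bot.capture("top");b=bot.capture("scene")
cv2.imwrite("pics/m1.png",np.vstack([cv2.resize(a[190:310,240:400],None,fx=3,fy=3),cv2.resize(b[140:230,200:360],None,fx=3,fy=3)[:240]]))
```

```text
tcp [ 0.5014 -0.1164  0.2188] x axis [-0.002  0.001 -1.   ] jaw angle 5.41
shift after turn [ 4.68  0.12 -0.08]
shift [ 4.68  0.13 -0.08] turn [-0.19 -0.07  0.12]
w 0.0849830697276587 F [0.47 0.12 0.46] t 4.475
```

View pics/m1.png

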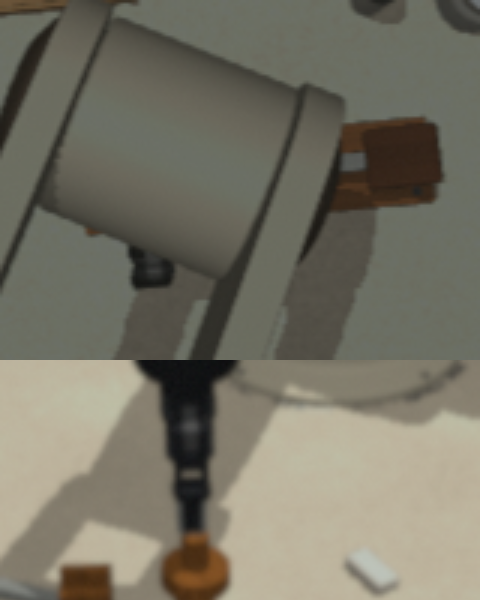

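The scene view shows the fingers directly above the knob, so I'm descending.

Request:
{"fn": "step_arm", "kwargs": {"targets": [2.5,0.1,0,0,0,0,2.2,0,0,0,0,0,0,0,0,0,0,0]}}

```text
clock: 4.95
eef_pos: [0.5024, -0.117, 0.1727]
tool_rot: [-120.5, 89.9, 154.9]
contact_force: [-0.4, -0.1, -0.8]
width: 0.0854
```

Request:
{"fn": "step_arm", "kwargs": {"targets": [0,0,0,0,0,0,0,0,0,0,0,0,0,0,0,0,0,0,0,0,0,0,0,0,0,0,0,0,0,0], "claw": 1.5, "grip_force": 30}}

```text
clock: 5.58
eef_pos: [0.5029, -0.1168, 0.1734]
tool_rot: [66.9, 90.0, -17.7]
contact_force: [-0.7, -0.2, 6.5]
width: 0.0207
```

Request:
{"fn": "step_arm", "kwargs": {"targets": [-1,0,0,0,0,0,-1.5,0,0,0,0,0,-2,0,0,0,0,0,-2,0,0,0,0,0,-1,0,0,0,0,0,0,0,0,0,0,0]}}

```text
clock: 6.32
eef_pos: [0.5029, -0.1168, 0.2486]
tool_rot: [67.3, 89.9, -17.3]
contact_force: [0.8, -0.9, -1.0]
width: 0.0205
```

Run:
```python
from h import *
goal([.703,-.052,.248])
b=bot.capture("scene")
cv2.imwrite("pics/m2.png",cv2.resize(b[100:300,150:400],None,fx=3,fy=3))
```

```text
tcp [ 0.5029 -0.1168  0.2486] x axis [ 0.001 -0.    -1.   ] jaw angle 5.37
shift [ 0.08 20.53 -4.58] turn [0. 0. 0.]
w 0.020539078795792896 F [ 0.76 -0.89 -0.99] t 6.325
```

View pics/m2.png

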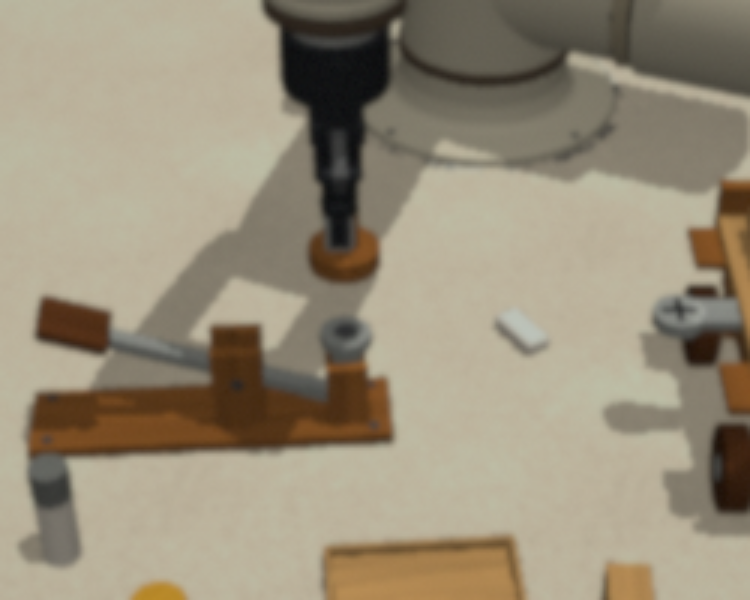

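The cap is held level and the saddle is exposed. Next I'll carry the cap to the tray.

Request:
{"fn": "step_arm", "kwargs": {"targets": [0,2.5,-0.6,0,0,0,0,3.5,-0.8,0,0,0,0,3.5,-0.8,0,0,0,0,3.5,-0.8,0,0,0,0,3.5,-0.8,0,0,0,0,2.5,-0.6,0,0,0,0,1.5,-0.2,0,0,0,0,0,0,0,0,0]}}

```text
clock: 7.38
eef_pos: [0.7028, -0.0515, 0.2463]
tool_rot: [-108.4, 89.9, 167.0]
contact_force: [-0.3, -0.5, -0.5]
width: 0.0209
```

Request:
{"fn": "step_arm", "kwargs": {"targets": [3,0,0,0,0,0,4,0,0,0,0,0,3,0,0,0,0,0,2,0,0,0,0,0,1.5,0,0,0,0,0,0,0,0,0,0,0]}}

```text
clock: 8.12
eef_pos: [0.7022, -0.0518, 0.1122]
tool_rot: [-108.8, 89.9, 166.5]
contact_force: [0.2, -0.8, -0.4]
width: 0.0209
```

Run:
```python
from h import *
goal([.703,-.052,.100])
b=bot.capture("scene")
cv2.imwrite("pics/m3.png",cv2.resize(b[200:350,200:400],None,fx=4,fy=4))
```

```text
tcp [ 0.7022 -0.0518  0.1122] x axis [-0.001  0.    -1.   ] jaw angle 5.37
shift [1.22 0.08 0.03] turn [0. 0. 0.]
w 0.02088480885311446 F [ 0.2  -0.85 -0.43] t 8.125
```

View pics/m3.png

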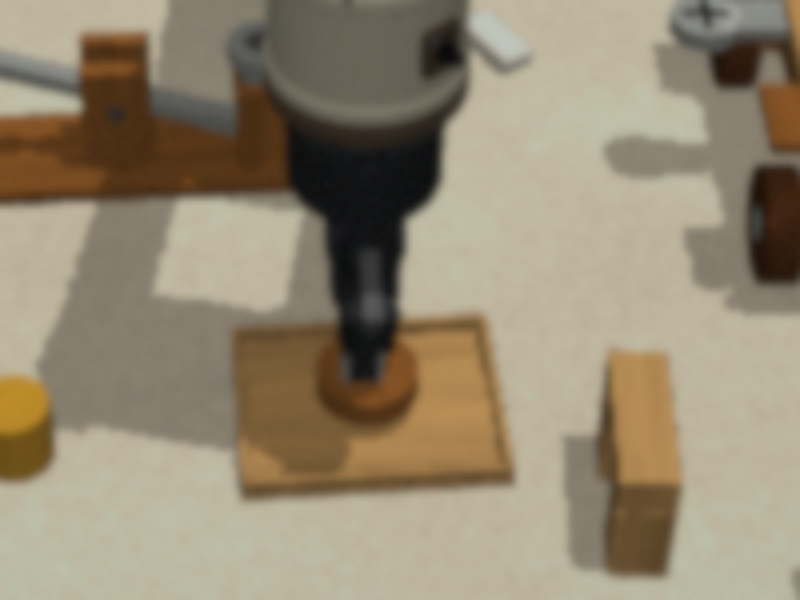

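The cap is about 1 cm over the tray floor and roughly central. I'll lower it gently.

Request:
{"fn": "step_arm", "kwargs": {"targets": [0.6,0,0,0,0,0,0.4,0,0,0,0,0,0,0,0,0,0,0]}}

```text
clock: 8.55
eef_pos: [0.7025, -0.0517, 0.1027]
tool_rot: [-119.7, 90.0, 155.7]
contact_force: [-0.6, -0.2, -0.2]
width: 0.021
```

Request:
{"fn": "step_arm", "kwargs": {"targets": [0.2,0,0,0,0,0,0.1,0,0,0,0,0,0,0,0,0,0,0]}}

```text
clock: 8.93
eef_pos: [0.7027, -0.0518, 0.1005]
tool_rot: [86.1, 90.0, 1.4]
contact_force: [-2.0, 1.1, 5.3]
width: 0.0205
```

Request:
{"fn": "step_arm", "kwargs": {"targets": [0,0,0,0,0,0,0,0,0,0,0,0,0,0,0,0,0,0,0,0,0,0,0,0], "claw": 5}}

```text
clock: 9.43
eef_pos: [0.7025, -0.0518, 0.0998]
tool_rot: [-144.3, 90.0, 131.1]
contact_force: [0.5, -0.5, -0.3]
width: 0.0499
```

Request:
{"fn": "step_arm", "kwargs": {"targets": [-2,0,0,0,0,0,-4,0,0,0,0,0,-4,0,0,0,0,0,-4,0,0,0,0,0,0,0,0,0,0,0], "claw": 8.5}}

```text
clock: 10.05
eef_pos: [0.7033, -0.0519, 0.2454]
tool_rot: [74.8, 89.6, -9.9]
contact_force: [-0.2, -0.3, 0.0]
width: 0.0849
```

Run:
```python
from h import *
goal([.5115,-.2005,.24],5.6)
b=bot.capture("scene")
cv2.imwrite("pics/m4.png",cv2.resize(b[200:350,200:400],None,fx=4,fy=4))
```

```text
tcp [ 0.7033 -0.0519  0.2454] x axis [ 0.007 -0.001 -1.   ] jaw angle 5.38
shift after turn [  0.54 -20.54  12.92]
shift [  0.43 -20.5   13.  ] turn [-0.22  0.11 -0.38]
w 0.0849098130864027 F [-0.22 -0.3   0.03] t 10.05
```

View pics/m4.png

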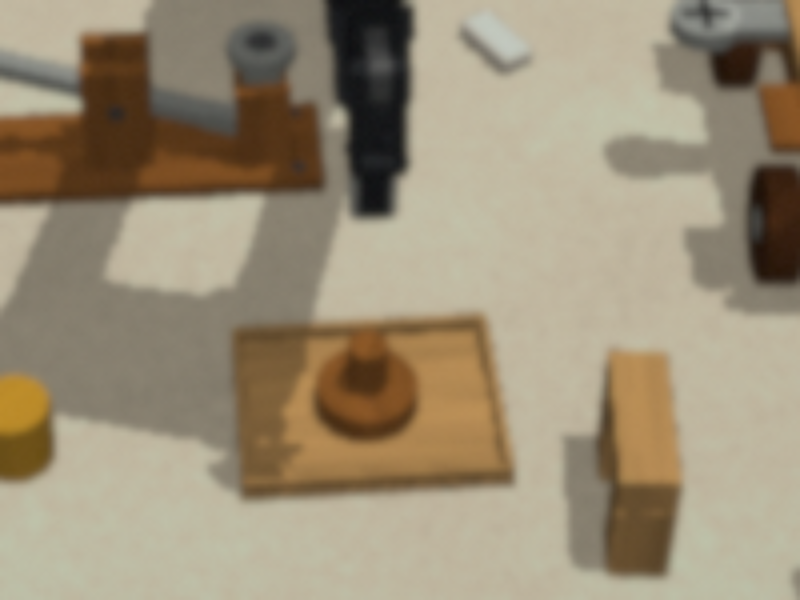

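The cap stands upright in the tray at about the centre. Next is the jack.

Request:
{"fn": "step_arm", "kwargs": {"targets": [0,-4,2.6,0,0,0,0,-4,2.6,0,0,0,0,-4,2.6,0,0,0,0,-4,2.6,0,0,0,0,-4.5,2.5,0,0,0,0,0,0,0,0,0]}}

```text
clock: 10.85
eef_pos: [0.5083, -0.2008, 0.2399]
tool_rot: [-97.9, 90.0, 177.3]
contact_force: [0.2, 0.7, -0.3]
width: 0.0847
```

Run:
```python
from h import *
print(onz("top",(319,248),.085), proj("top",[.5115,-.2004,.085]))
print(proj("scene",[.5115,-.2004,.085]))
goal([.5115,-.2005,.24],5.6)
b=bot.capture("scene")
cv2.imwrite("pics/m5.png",cv2.resize(b[120:270,150:350],None,fx=4,fy=4))
```

```text
[ 0.51084819 -0.19690513  0.085     ] [320.53132329 247.72388716]
[225.99926885 212.87332542]
tcp [ 0.5083 -0.2008  0.2399] x axis [-0.001  0.    -1.   ] jaw angle 5.21
shift after turn [-0.01  0.32  0.  ]
shift [-0.01  0.32  0.  ] turn [-0.39 -0.01  0.04]
w 0.08466807945912579 F [ 0.2   0.67 -0.27] t 10.85
```

View pics/m5.png

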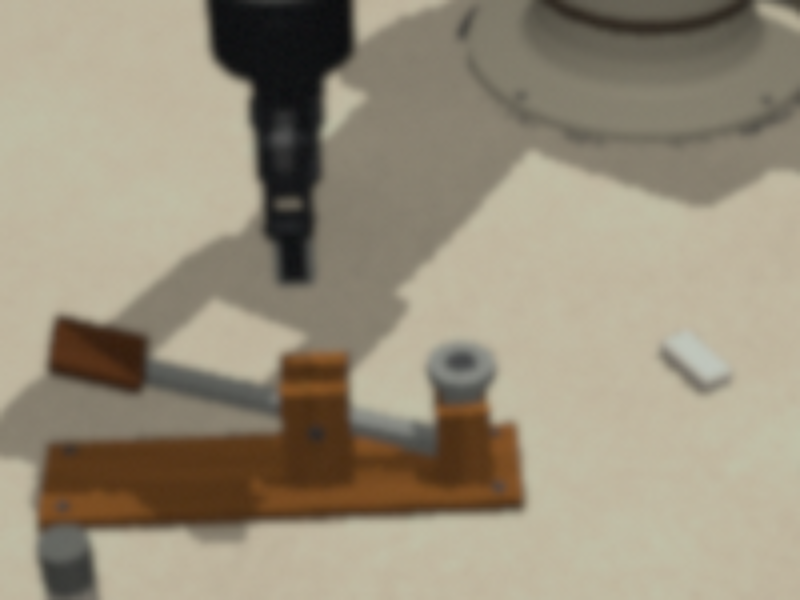

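Request:
{"fn": "step_arm", "kwargs": {"targets": [3,0.3,-0.1,0,0,0,4,0,0,0,0,0,3,0,0,0,0,0,2,0,0,0,0,0,0,0,0,0,0,0]}}

```text
clock: 11.52
eef_pos: [0.5134, -0.1971, 0.1184]
tool_rot: [-129.0, 89.8, 146.5]
contact_force: [0.5, 0.7, 0.1]
width: 0.0852
```

Request:
{"fn": "step_arm", "kwargs": {"targets": [0,0,0,0,0,0,0,0,0,0,0,0,0,0,0,0,0,0,0,0,0,0,0,0,0,0,0,0,0,0], "claw": 3, "grip_force": 40}}

```text
clock: 12.15
eef_pos: [0.5136, -0.1982, 0.1207]
tool_rot: [67.2, 89.9, -17.4]
contact_force: [-2.3, 1.2, 5.5]
width: 0.0377
```

Run:
```python
from h import *
goal([.5047,.051,.119],1.6)
b=bot.capture("scene")
cv2.imwrite("pics/m6.png",cv2.resize(b[120:270,150:350],None,fx=4,fy=4))
```

```text
tcp [ 0.5136 -0.1982  0.1207] x axis [ 0.001 -0.    -1.   ] jaw angle 5.37
shift after turn [  0.17  -0.2  -24.93]
shift [  0.16   1.44 -24.89] turn [ 3.77  0.02 -0.06]
w 0.03766863603972792 F [-2.34  1.18  5.49] t 12.15
```

View pics/m6.png

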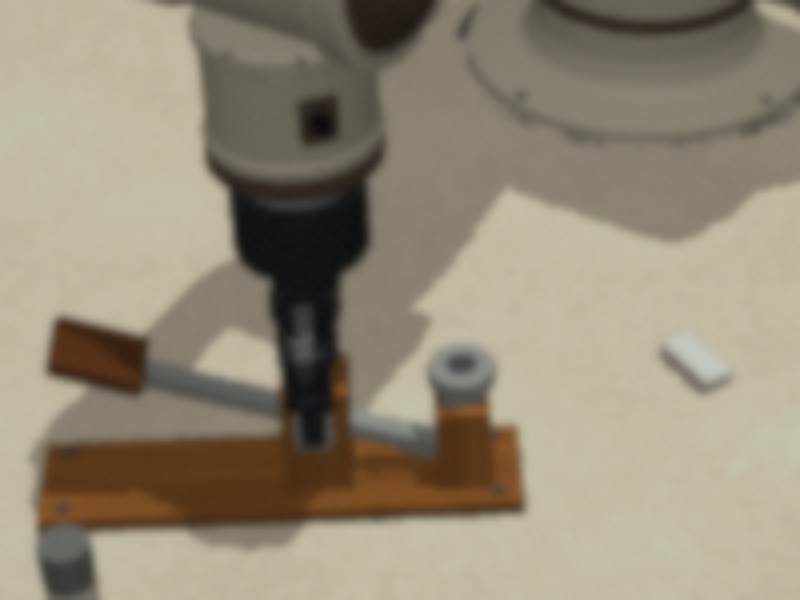

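Request:
{"fn": "step_arm", "kwargs": {"targets": [-0.1,0,-1,0.8,0,0,0,0,-1.5,1,0,0,0,0,-2,1,0,0,0,0,-2.5,1,0,0,0,0,-3,0,0,0,0,0,-3,0,0,0,0,0,-2,0,0,0,0,0,-1,0,0,0]}}

```text
clock: 13.2
eef_pos: [0.5061, -0.0371, 0.1208]
tool_rot: [-112.7, 90.0, 158.9]
contact_force: [0.1, -1.9, -6.5]
width: 0.0369
```

Run:
```python
from h import *
goal([.5047,.051,.119],1.6)
b=bot.capture("scene");a=bot.capture("top")
cv2.imwrite("pics/m7.png",cv2.resize(b[120:270,200:450],None,fx=3.2,fy=3.2))
cv2.imwrite("pics/m7t.png",cv2.resize(a[180:330,100:400],None,fx=2.6,fy=2.6))
```

```text
tcp [ 0.5061 -0.0371  0.1208] x axis [-0.  0. -1.] jaw angle 1.6
shift after turn [ 0.18  0.11 -8.81]
shift [ 0.18  0.11 -8.81] turn [ 0.   -0.01  0.02]
w 0.03690266255068685 F [ 0.13 -1.89 -6.48] t 13.2
```

View pics/m7.png

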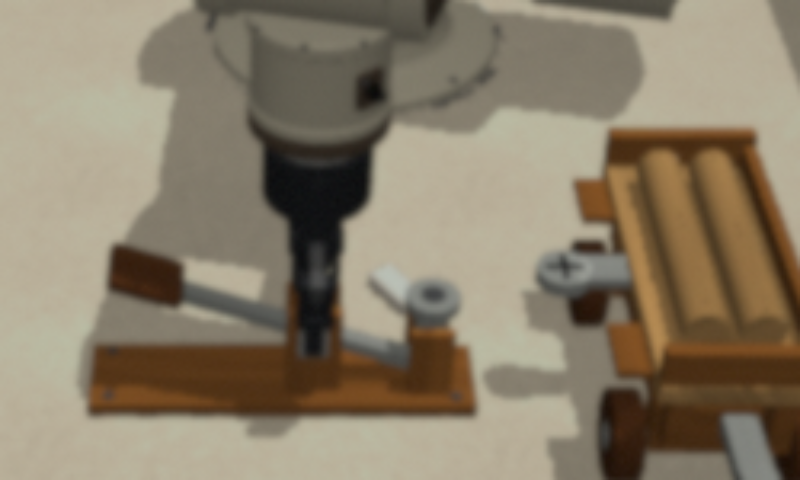

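View pics/m7t.png

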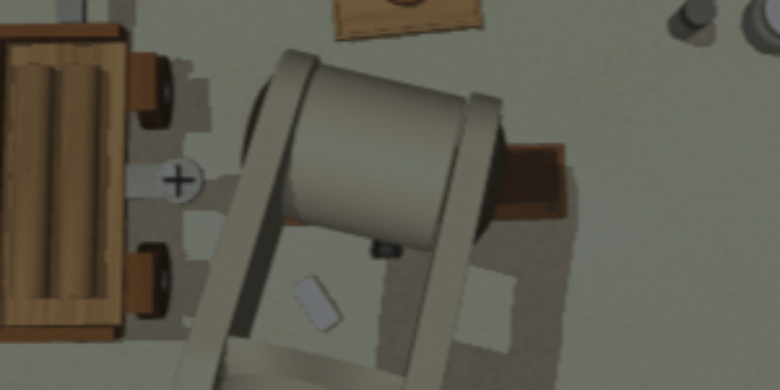

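Run:
```python
from h import *
b=bot.capture("scene")
c=b[190:225,315:395]
cv2.imwrite("pics/m8.png",cv2.resize(c,None,fx=10,fy=10,interpolation=cv2.INTER_CUBIC))
print(proj("scene",[.504,.136,.116]))
```

```text
[374.31669675 203.43806327]
```

View pics/m8.png

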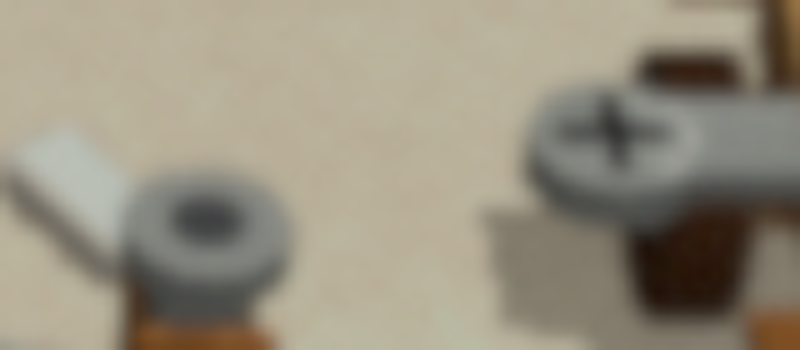

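Run:
```python
from h import *
s=onz("scene",(335.25,211.75),.088); p=onz("scene",(375.85,202.65),.116)
print(s,p,p-s); t=Rt()[0]; print("tcp->saddle",s-t)
# jack-predicted saddle: initial saddle (0.5032,-0.1158), grip tcp (0.5136,-0.1982), rot -3.8
d=np.array([.5028-.5136,-.116+.1982]); a=np.radians(-3.77); print("pred rel",[np.cos(a)*d[0]-np.sin(a)*d[1],np.sin(a)*d[0]+np.cos(a)*d[1]])
```

```text
[0.50225155 0.05016545 0.088     ] [0.50098868 0.13975332 0.116     ] [-0.00126287  0.08958787  0.028     ]
tcp->saddle [-0.00406374  0.08816962 -0.03278258]
pred rel [np.float64(-0.00537186047729389), np.float64(0.08273223745924248)]
```

Request:
{"fn": "step_arm", "kwargs": {"targets": [0,0.3,-1,0,0,0,0,0,-1.8,0,0,0,0,0,-2,0,0,0,0,0,-1.7,0,0,0,0,0,-1,0,0,0,0,0,-0.7,0,0,0,0,0,-0.4,0,0,0,0,0,0,0,0,0]}}

```text
clock: 14.35
eef_pos: [0.5071, 0.0478, 0.1209]
tool_rot: [-150.7, 90.0, 120.9]
contact_force: [0.5, 0.5, -7.6]
width: 0.0378
```

Run:
```python
from h import *
goal([.507,.053,.119],1.6)
b=bot.capture("scene")
cv2.imwrite("pics/m9.png",cv2.resize(b[180:240,330:410],None,fx=10,fy=10,interpolation=cv2.INTER_CUBIC))
a=bot.capture("top")
cv2.imwrite("pics/m9t.png",cv2.resize(a[200:300,130:330],None,fx=4,fy=4,interpolation=cv2.INTER_CUBIC))
```

```text
tcp [0.5071 0.0478 0.1209] x axis [-0.  0. -1.] jaw angle 1.58
shift after turn [ 0.19  0.   -0.52]
shift [ 0.19  0.   -0.52] turn [-0.02 -0.01  0.01]
w 0.03776918905916794 F [ 0.55  0.48 -7.62] t 14.35
```

View pics/m9.png

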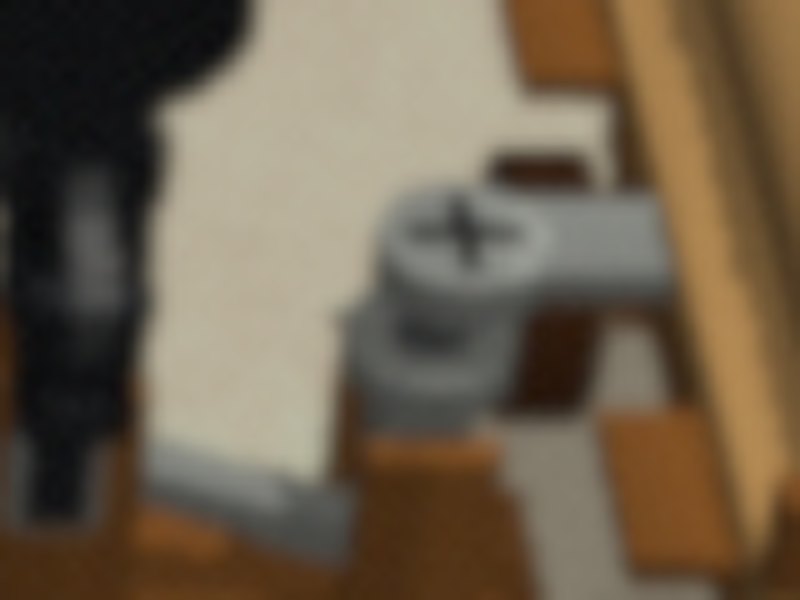

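View pics/m9t.png

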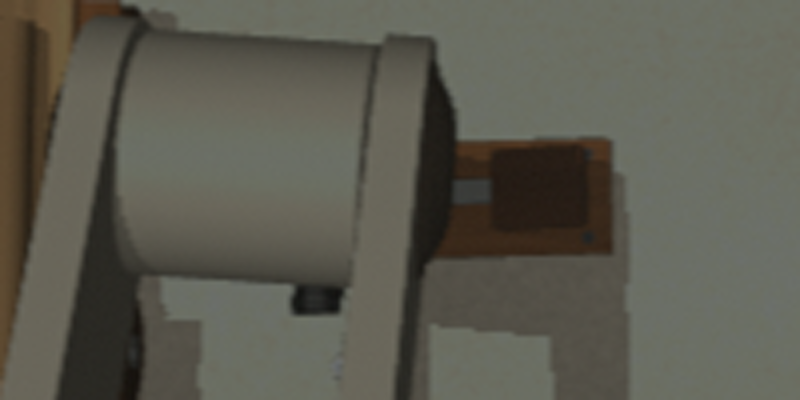

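Run:
```python
from h import *
s=onz("scene",(372.8,213.0),.088); p=onz("scene",(376.15,202.85),.116)
print(s,p,p-s)
```

```text
[0.50376686 0.13577898 0.088     ] [0.50169905 0.14035375 0.116     ] [-0.00206782  0.00457477  0.028     ]
```

Request:
{"fn": "step_arm", "kwargs": {"targets": [0,0,-0.3,0,0,0,0,0,-0.2,0,0,0,0.1,0,0,0,0,0,0.1,0,0,0,0,0,0,0,0,0,0,0]}}

```text
clock: 15.08
eef_pos: [0.5069, 0.053, 0.1207]
tool_rot: [116.9, 90.0, 28.5]
contact_force: [-16.8, 2.3, 25.8]
width: 0.0376
```

Request:
{"fn": "step_arm", "kwargs": {"targets": [0,0,0,0,0,0,0,0,0,0,0,0,0,0,0,0,0,0,0,0,0,0,0,0], "claw": 7}}

```text
clock: 15.58
eef_pos: [0.507, 0.0527, 0.1189]
tool_rot: [-179.5, 90.0, 92.0]
contact_force: [-0.0, 1.2, 0.0]
width: 0.0698
```

Request:
{"fn": "step_arm", "kwargs": {"targets": [-2,0,0,0,0,0,-4,0,0,0,0,0,-4,0,0,0,0,0,-2,0,2,0,0,0,0,0,4,0,0,0,0,0,5,0,0,0,0,0,4,0,0,0,0,0,2,0,0,0]}}

```text
clock: 16.58
eef_pos: [0.5115, -0.1189, 0.2388]
tool_rot: [-114.6, 90.0, 156.9]
contact_force: [-0.1, -0.4, -0.8]
width: 0.0697
```

Run:
```python
from h import *
goal([.508,-.069,.24],1.6)
b=bot.capture("scene")
cv2.imwrite("pics/m10.png",cv2.resize(b[170:250,310:410],None,fx=8,fy=7.5,interpolation=cv2.INTER_CUBIC))
a=bot.capture("top")
cv2.imwrite("pics/m10t.png",cv2.resize(a[180:320,90:310],None,fx=3.6,fy=3.6,interpolation=cv2.INTER_CUBIC))
```

```text
tcp [ 0.5115 -0.1189  0.2388] x axis [-0.  0. -1.] jaw angle 1.48
shift after turn [-0.12 -0.21 -5.  ]
shift [-0.12 -0.22 -5.  ] turn [-0.12 -0.01  0.01]
w 0.06970182019352712 F [-0.07 -0.35 -0.79] t 16.575
```

View pics/m10.png

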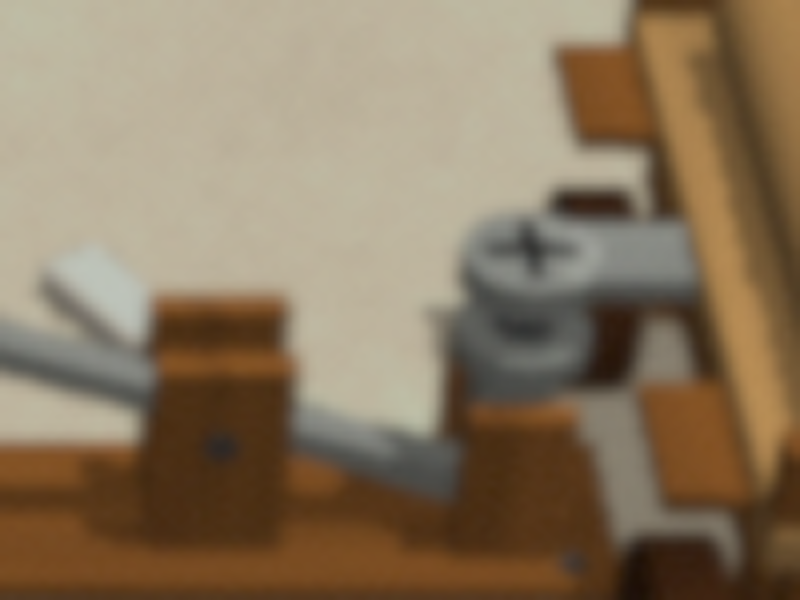

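View pics/m10t.png

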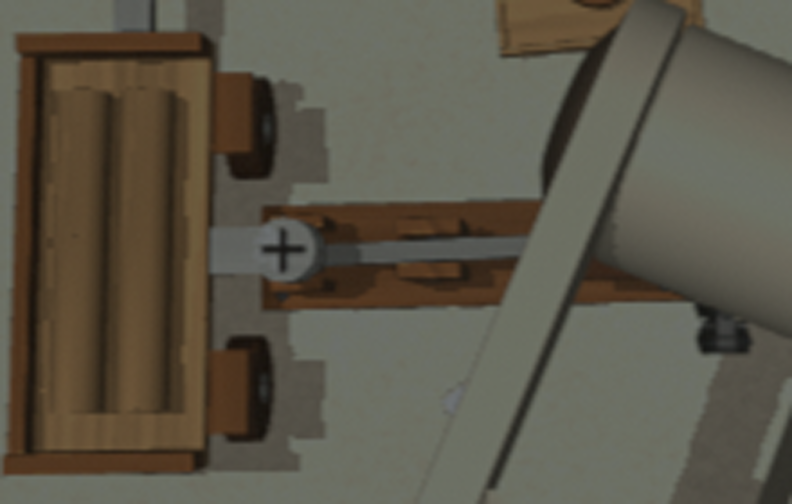

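Run:
```python
from h import *
q=lambda u,v,fx,fy,ou,ov:((u+.5)/fx-.5+ou,(v+.5)/fy-.5+ov)
A=onz("top",q(262,206,3.6,3.6,90,180),.012);B=onz("top",q(263,309,3.6,3.6,90,180),.012);p=onz("top",q(284,249,3.6,3.6,90,180),.116)
m=(A+B)/2; print(A,B,p); print("saddle top-based",m[:2]-[0,.035], "cheeks", onz("top",q(431,251,3.6,3.6,90,180),.085))
s=onz("scene",q(524,328,8,7.5,310,170),.088);c=onz("scene",q(532,250,8,7.5,310,170),.116); print(s,c,c-s)
```

```text
[0.53895991 0.17277877 0.012     ] [0.47043676 0.16971    0.012     ] [0.50503729 0.1373208  0.116     ]
saddle top-based [0.50469833 0.13624438] cheeks [0.50601081 0.05145627 0.085     ]
[0.50467389 0.14083838 0.088     ] [0.50188948 0.14013732 0.116     ] [-0.00278441 -0.00070106  0.028     ]
```

Request:
{"fn": "step_arm", "kwargs": {"targets": [0,-0.1,-2.5,0,0,0,1,-0.1,-2.5,0,0,0,2,0,0,0,0,0,0,0,0,0,0,0,0,0,0,0,0,0,0,0,0,0,0,0], "claw": 0, "grip_force": 40}}

```text
clock: 17.42
eef_pos: [0.5085, -0.0673, 0.2096]
tool_rot: [83.3, 89.9, -5.1]
contact_force: [-0.4, 0.1, -0.7]
width: -0.0
```

Run:
```python
from h import *
goal([.5103,-.069,.19],1.6)
b=bot.capture("scene")
cv2.imwrite("pics/m11.png",cv2.resize(b[130:250,230:430],None,fx=4,fy=4,interpolation=cv2.INTER_CUBIC))
```

```text
tcp [ 0.5085 -0.0673  0.2096] x axis [ 0.001 -0.    -1.   ] jaw angle 1.56
shift after turn [1.96 0.17 0.18]
shift [1.96 0.17 0.18] turn [-0.04  0.01 -0.05]
w -5.055220165297278e-06 F [-0.4   0.08 -0.73] t 17.425
```

View pics/m11.png

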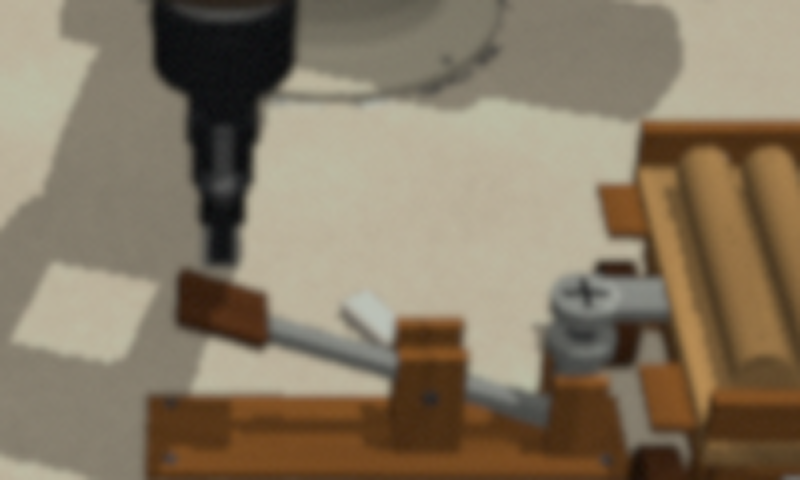

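The fingers are closed and centred over the pad. First stroke now.

Request:
{"fn": "step_arm", "kwargs": {"targets": [1.5,0.1,0.1,0,0,0,1,0.1,0.2,0,0,0,1,0,0.2,0,0,0,1,0,0.2,0,0,0,1,0,0.2,0,0,0,0.8,0,0.2,0,0,0,0.7,0,0.1,0,0,0,0,0,0,0,0,0]}}

```text
clock: 18.48
eef_pos: [0.5106, -0.079, 0.1383]
tool_rot: [178.1, 89.9, 89.6]
contact_force: [-1.0, 2.8, 6.1]
width: -0.0002
```

Run:
```python
from h import *
goal([.5103,-.079,.13],1.6)
b=bot.capture("scene")
cv2.imwrite("pics/m12.png",cv2.resize(b[130:280,230:480],None,fx=3.2,fy=3.2,interpolation=cv2.INTER_CUBIC))
```

```text
tcp [ 0.5106 -0.079   0.1383] x axis [ 0.     0.001 -1.   ] jaw angle 1.56
shift after turn [ 0.83 -0.03  0.  ]
shift [ 0.83 -0.03  0.  ] turn [-0.04 -0.06 -0.  ]
w -0.00024274579382219325 F [-1.04  2.76  6.1 ] t 18.475
```

View pics/m12.png

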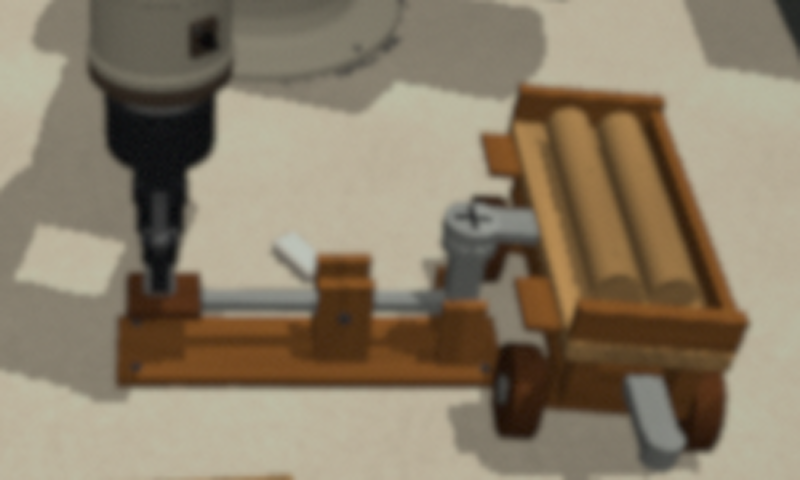

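Request:
{"fn": "step_arm", "kwargs": {"targets": [0.4,0,0,0,0,0,0.3,0,0,0,0,0,0,0,0,0,0,0,0,0,0,0,0,0]}}

```text
clock: 19.02
eef_pos: [0.5107, -0.0793, 0.1319]
tool_rot: [113.2, 90.0, 24.8]
contact_force: [-1.3, -0.0, 7.8]
width: 0.0001
```

Run:
```python
from h import *
goal([.5103,-.079,.13],1.6)
b=bot.capture("scene")
cv2.imwrite("pics/m13.png",cv2.resize(b[130:280,230:480],None,fx=3.2,fy=3.2,interpolation=cv2.INTER_CUBIC))
```

```text
tcp [ 0.5107 -0.0793  0.1319] x axis [ 0.  0. -1.] jaw angle 1.56
shift after turn [ 0.19 -0.04 -0.03]
shift [ 0.19 -0.04 -0.03] turn [-0.04 -0.01 -0.02]
w 0.00010204076225271386 F [-1.31 -0.04  7.78] t 19.025
```

View pics/m13.png

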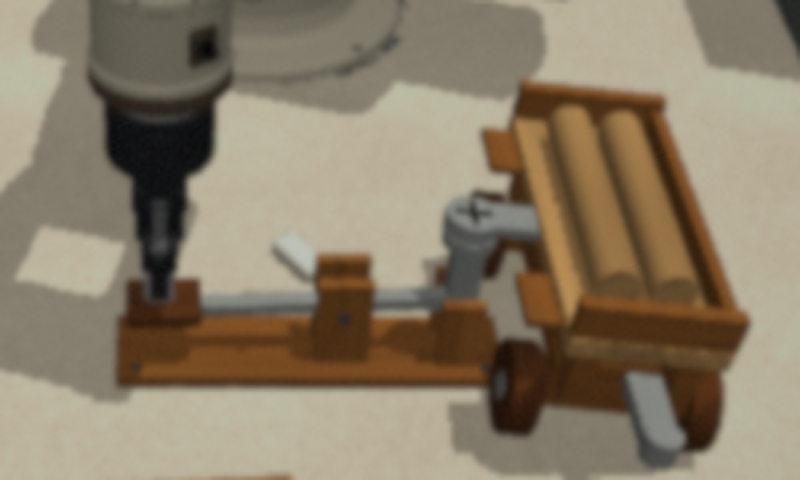

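The handle is about fully down (7.8 N) and the near wheels are raised. I'll let it up now.

Request:
{"fn": "step_arm", "kwargs": {"targets": [-1,0,-0.2,0,0,0,-1,0,-0.2,0,0,0,-1,0,-0.2,0,0,0,-1,0,-0.2,0,0,0,-1,0,-0.2,0,0,0,-1.5,0,-0.2,0,0,0,-1.5,0,0,0,0,0,0,0,0,0,0,0]}}

```text
clock: 20.08
eef_pos: [0.5107, -0.0674, 0.2133]
tool_rot: [72.1, 89.9, -16.3]
contact_force: [0.2, -0.3, -0.3]
width: -0.0
```

Request:
{"fn": "step_arm", "kwargs": {"targets": [0,0,0,0,0,0,0,0,0,0,0,0,0,0,0,0,0,0]}}

```text
clock: 20.45
eef_pos: [0.5102, -0.0672, 0.2115]
tool_rot: [-112.0, 90.0, 159.5]
contact_force: [-0.5, -0.8, -0.5]
width: 0.0003
```

Run:
```python
from h import *
goal([.5103,-.069,.21],1.6)
b=bot.capture("scene")
cv2.imwrite("pics/m14.png",cv2.resize(b[130:280,230:480],None,fx=3.2,fy=3.2,interpolation=cv2.INTER_CUBIC))
```

```text
tcp [ 0.5102 -0.0672  0.2115] x axis [-0.001  0.    -1.   ] jaw angle 1.57
shift after turn [0.15 0.01 0.18]
shift [0.15 0.01 0.18] turn [-0.03 -0.02  0.04]
w 0.00025707366764095817 F [-0.53 -0.77 -0.47] t 20.45
```

View pics/m14.png

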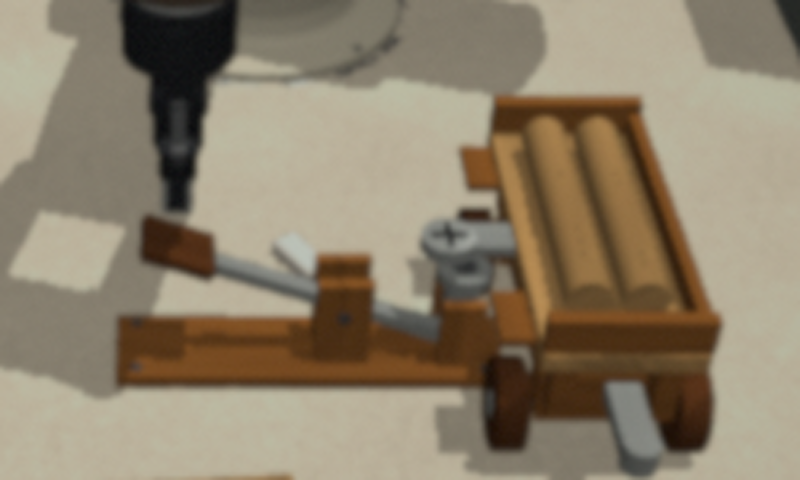

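Run:
```python
from h import *
b=bot.capture("scene");a=bot.capture("top")
cv2.imwrite("pics/m15.png",cv2.resize(b[185:235,345:405],None,fx=12,fy=12,interpolation=cv2.INTER_CUBIC))
cv2.imwrite("pics/m15t.png",cv2.resize(a[180:320,90:310],None,fx=3.6,fy=3.6,interpolation=cv2.INTER_CUBIC))
```

```text
(no output)
```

View pics/m15.png

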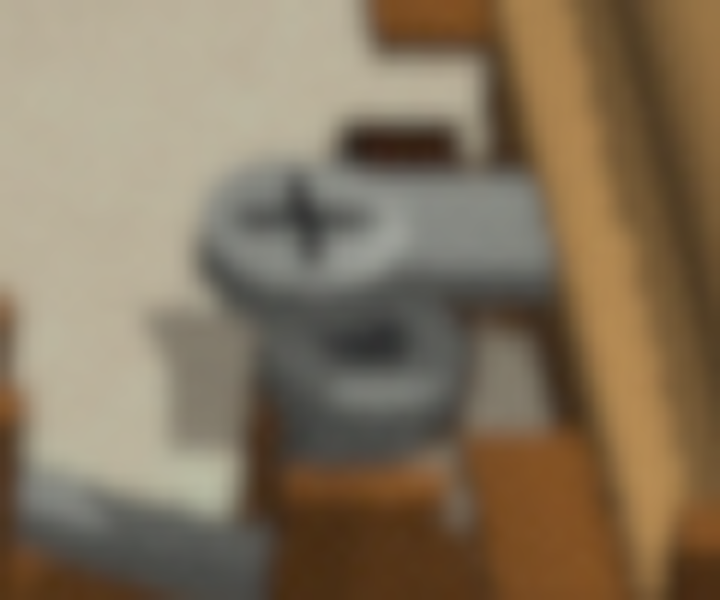

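View pics/m15t.png

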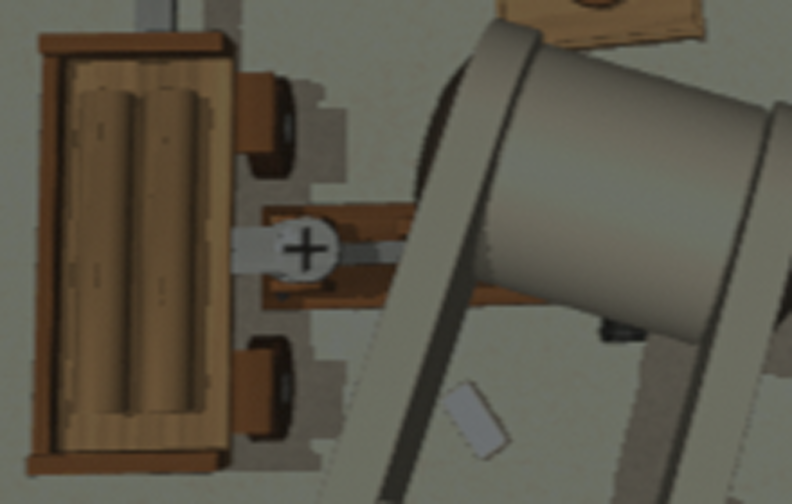

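Run:
```python
from h import *
q=lambda u,v,fx,fy,ou,ov:((u+.5)/fx-.5+ou,(v+.5)/fy-.5+ov)
p=onz("top",q(306,249,3.6,3.6,90,180),.116);print("pad now top",p)
s=onz("scene",q(366,345,12,12,345,185),.088);c=onz("scene",q(305,217,12,12,345,185),.116); print(s,c,c-s)
for z in(.13,.135,.14): print("lifted cross",z,onz("scene",q(475,211,3.2,3.2,230,130),z), "m12",onz("scene",q(473,216,3.2,3.2,230,130),z))
# trailer corners (rail tops) in top: now vs before
for u,v in [(40,36),(28,472),(18,36),(6,472)]: print(onz("top",q(u,v,3.6,3.6,90,180),.1))
```

```text
pad now top [0.50513148 0.12399932 0.116     ]
[0.50464532 0.1407939  0.088     ] [0.50136639 0.12646806 0.116     ] [-0.00327894 -0.01432584  0.028     ]
lifted cross 0.13 [0.49294266 0.14399049 0.13      ] m12 [0.4987906 0.141969  0.13     ]
lifted cross 0.135 [0.49954123 0.14269017 0.135     ] m12 [0.50535    0.14068221 0.135     ]
lifted cross 0.14 [0.5061398  0.14138984 0.14      ] m12 [0.51190941 0.13939542 0.14      ]
[0.63768206 0.29651909 0.1       ]
[0.36995989 0.29003247 0.1       ]
[0.6375413  0.31013888 0.1       ]
[0.36991028 0.3032296  0.1       ]
```

Run:
```python
from h import *
s0=cv2.imread("pics/scene0.png")
def reg(im): return im
z=cv2.resize(s0[130:280,230:480],None,fx=3.2,fy=3.2,interpolation=cv2.INTER_CUBIC)
ims=[z]+[cv2.imread(f"pics/m{k}.png") for k in(12,13,14)]
cr=[i[350:480,620:780] for i in ims]
cr=[cv2.resize(c,None,fx=2.4,fy=2.2) for c in cr]
cv2.imwrite("pics/cmp.png",np.vstack([np.hstack(cr[:2]),np.hstack(cr[2:])]))
```

```text
(no output)
```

View pics/cmp.png

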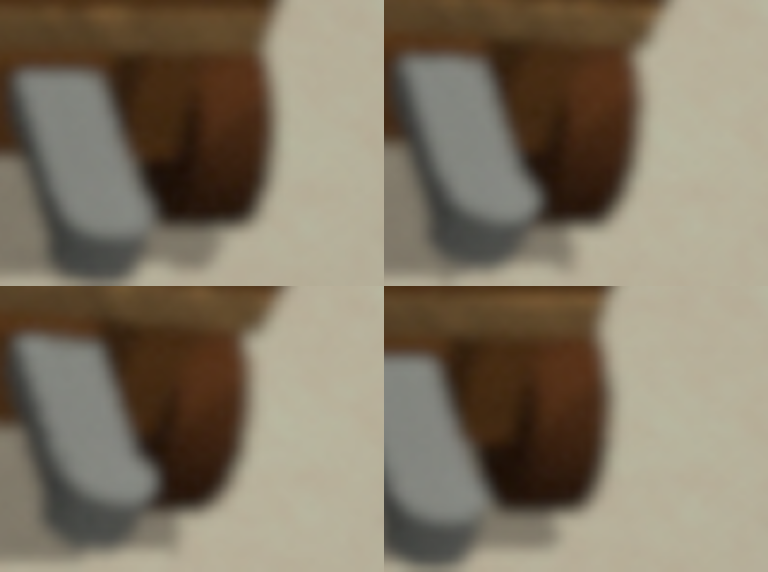

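The first lift dragged the trailer about 13 mm towards the jack, which is inside the 30 mm limit. The pad now sits about 13 mm off the saddle centre, so I'll re-centre the jack before the second stroke.

Request:
{"fn": "step_arm", "kwargs": {"targets": [-3,0,0,0,0,0,0,0,-3,0,0,0,0,0,-4,0,0,0,0,0,-3,0,0,0,0,0,-2,0,0,0,0,0,0,0,0,0,0,0,0,0,0,0], "claw": 7.5}}

```text
clock: 21.48
eef_pos: [0.507, 0.0523, 0.2419]
tool_rot: [-35.9, 90.0, -124.3]
contact_force: [0.0, -0.3, 0.3]
width: 0.0752
```

Run:
```python
from h import *
goal([.507,.0527,.119],1.6)
```

```text
tcp [0.507  0.0523 0.2419] x axis [-0. -0. -1.] jaw angle 1.57
shift after turn [12.29  0.   -0.04]
shift [12.29  0.   -0.04] turn [-0.03  0.01  0.  ]
w 0.07515216709178339 F [ 0.02 -0.34  0.32] t 21.475
```

Request:
{"fn": "step_arm", "kwargs": {"targets": [3,0,0.6,0,0,0,4,0,0,0,0,0,3,0,0,0,0,0,2,0,0,0,0,0,0,0,0,0,0,0]}}

```text
clock: 22.1
eef_pos: [0.5066, 0.046, 0.1208]
tool_rot: [-94.5, 89.8, 177.0]
contact_force: [-0.5, -0.0, -0.1]
width: 0.0749
```

Request:
{"fn": "step_arm", "kwargs": {"targets": [0,0,0,0,0,0,0,0,0,0,0,0,0,0,0,0,0,0,0,0,0,0,0,0,0,0,0,0,0,0], "claw": 3, "grip_force": 40}}

```text
clock: 22.72
eef_pos: [0.5075, 0.0466, 0.1229]
tool_rot: [74.3, 89.9, -14.1]
contact_force: [-2.4, -1.9, 7.7]
width: 0.0374
```

Request:
{"fn": "step_arm", "kwargs": {"targets": [-0.1,0,0.2,0,0,0,0,0,0.3,0,0,0,0,0,0.3,0,0,0,0,0,0.3,0,0,0,0.1,0,0,0,0,0,0,0,0,0,0,0]}}

```text
clock: 23.48
eef_pos: [0.5075, 0.0354, 0.1229]
tool_rot: [43.4, 90.0, -45.1]
contact_force: [-8.5, -0.5, 15.9]
width: 0.0375
```

Moved 11 mm. Next I'll release, rise, retreat and check.

Request:
{"fn": "step_arm", "kwargs": {"targets": [0,0,0,0,0,0,0,0,0,0,0,0,0,0,0,0,0,0,0,0,0,0,0,0], "claw": 7}}

```text
clock: 23.98
eef_pos: [0.5074, 0.0357, 0.1218]
tool_rot: [-112.6, 90.0, 159.0]
contact_force: [-0.5, -0.3, 0.2]
width: 0.0703
```

Request:
{"fn": "step_arm", "kwargs": {"targets": [-2,0,0,0,0,0,-4,0,0,0,0,0,-4,0,0,0,0,0,-2,0,2,0,0,0,0,0,3,0,0,0,0,0,4,0,0,0,0,0,2.5,0,0,0,0,0,0,0,0,0]}}

```text
clock: 24.98
eef_pos: [0.5105, -0.0805, 0.2417]
tool_rot: [-94.0, 90.0, 177.4]
contact_force: [0.3, 0.0, 0.1]
width: 0.0701
```

Request:
{"fn": "step_arm", "kwargs": {"targets": [1,0,0,0,0,0,2,0,0,0,0,0,0,0,0,0,0,0,0,0,0,0,0,0], "claw": 0}}

```text
clock: 25.48
eef_pos: [0.5107, -0.0787, 0.2123]
tool_rot: [101.9, 90.0, 13.5]
contact_force: [0.6, -0.4, 0.9]
width: 0.0004
```

Run:
```python
from h import *
goal([.5105,-.080,.21],1.6)
b=bot.capture("scene");a=bot.capture("top")
cv2.imwrite("pics/m16.png",cv2.resize(b[130:280,230:480],None,fx=3.2,fy=3.2,interpolation=cv2.INTER_CUBIC))
cv2.imwrite("pics/m16t.png",cv2.resize(a[180:320,90:310],None,fx=3.6,fy=3.6,interpolation=cv2.INTER_CUBIC))
```

```text
tcp [ 0.5107 -0.0787  0.2123] x axis [ 0.  0. -1.] jaw angle 1.61
shift after turn [ 0.23 -0.03  0.13]
shift [ 0.23 -0.03  0.13] turn [ 0.01 -0.   -0.02]
w 0.00042167604253373565 F [ 0.64 -0.35  0.86] t 25.475
```

View pics/m16.png

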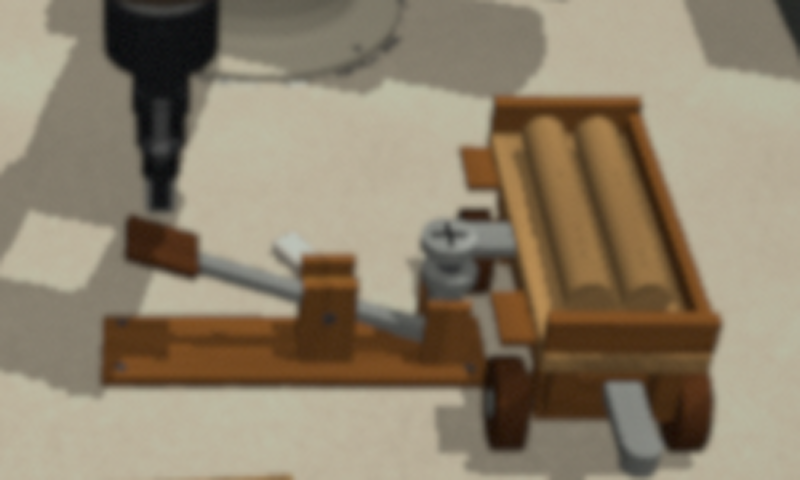

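View pics/m16t.png

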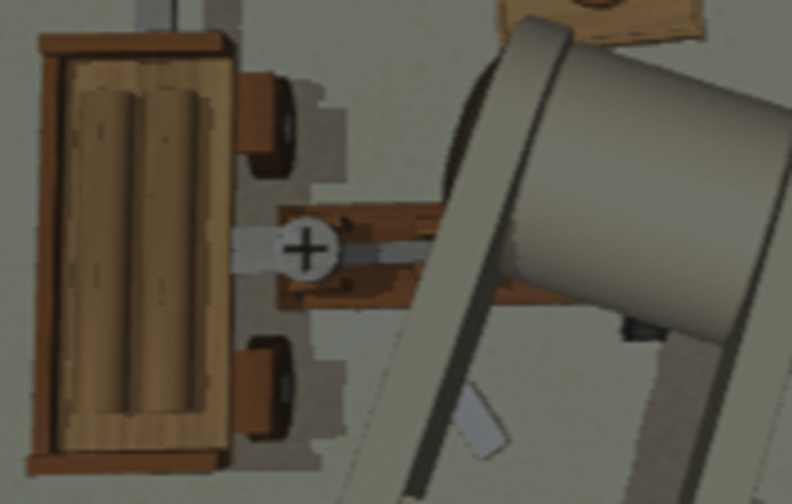

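Request:
{"fn": "step_arm", "kwargs": {"targets": [1.5,0,0.2,0,0,0,1.2,0,0.2,0,0,0,1,0,0.2,0,0,0,1,0,0.2,0,0,0,1,0,0.1,0,0,0,0.8,0,0.1,0,0,0,0.6,0,0.1,0,0,0,0.4,0,0,0,0,0]}}

```text
clock: 26.58
eef_pos: [0.5111, -0.0908, 0.1368]
tool_rot: [32.5, 89.9, -55.9]
contact_force: [-1.8, -6.3, 9.6]
width: -0.0001
```

Request:
{"fn": "step_arm", "kwargs": {"targets": [0.2,0,0,0,0,0,0,0,0,0,0,0,0,0,0,0,0,0]}}

```text
clock: 26.95
eef_pos: [0.5111, -0.0908, 0.135]
tool_rot: [30.2, 89.9, -58.3]
contact_force: [-1.4, -5.6, 8.3]
width: -0.0002
```

Run:
```python
from h import *
goal([.5105,-.090,.1345],1.6)
b=bot.capture("scene");a=bot.capture("top")
cv2.imwrite("pics/m17.png",cv2.resize(b[130:280,230:480],None,fx=3.2,fy=3.2,interpolation=cv2.INTER_CUBIC))
cv2.imwrite("pics/m17t.png",cv2.resize(a[180:320,90:310],None,fx=3.6,fy=3.6,interpolation=cv2.INTER_CUBIC))
```

```text
tcp [ 0.5111 -0.0908  0.135 ] x axis [ 0.001 -0.001 -1.   ] jaw angle 1.56
shift after turn [ 0.05 -0.06 -0.08]
shift [ 0.05 -0.06 -0.08] turn [-0.04  0.06 -0.04]
w -0.0001690336320174422 F [-1.43 -5.63  8.3 ] t 26.95
```

View pics/m17.png

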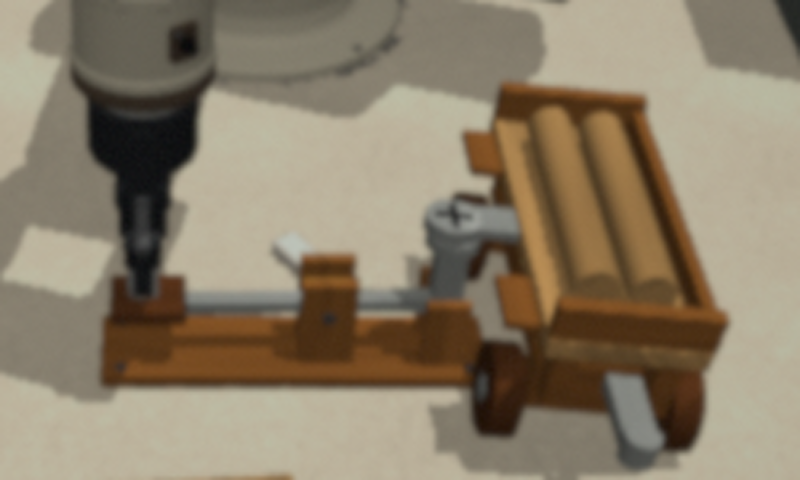

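View pics/m17t.png

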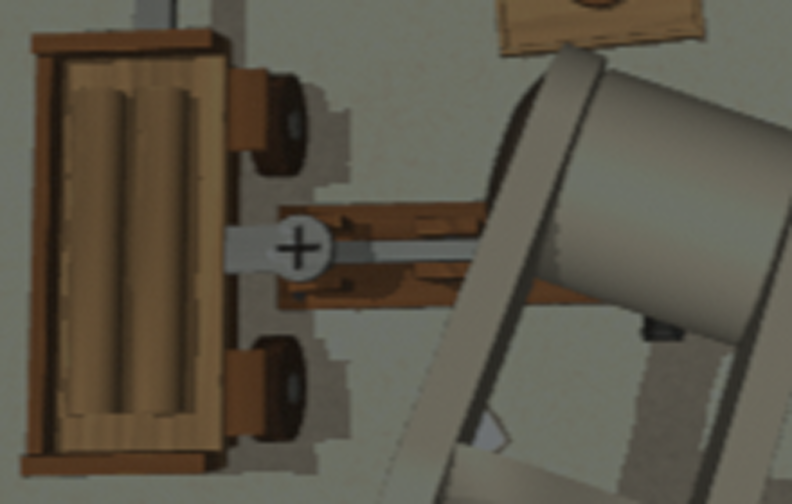

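Request:
{"fn": "step_arm", "kwargs": {"targets": [0.1,0,0,0,0,0,0,0,0,0,0,0,0,0,0,0,0,0]}}

```text
clock: 27.42
eef_pos: [0.5111, -0.0908, 0.1341]
tool_rot: [31.3, 89.9, -57.1]
contact_force: [-1.7, -6.1, 8.5]
width: -0.0
```

Run:
```python
from h import *
goal([.5105,-.090,.1345],1.6)
b=bot.capture("scene"); a=bot.capture("top")
s0=cv2.imread("pics/scene0.png")
f=lambda i:cv2.resize(i[235:285,420:480],None,fx=6.5,fy=6.5,interpolation=cv2.INTER_CUBIC)
g=lambda i:cv2.resize(i[225:275,370:430],None,fx=6.5,fy=4.5,interpolation=cv2.INTER_CUBIC)
cv2.imwrite("pics/cmp2.png",np.vstack([np.hstack([f(s0),f(b)]),np.hstack([g(s0),g(b)])]))
cv2.imwrite("pics/m18.png",b)
```

```text
tcp [ 0.5111 -0.0908  0.1341] x axis [ 0.001 -0.001 -1.   ] jaw angle 1.56
shift after turn [-0.04 -0.06 -0.09]
shift [-0.04 -0.06 -0.09] turn [-0.04  0.07 -0.04]
w -2.4612959914973207e-05 F [-1.66 -6.12  8.48] t 27.425
```

View pics/cmp2.png

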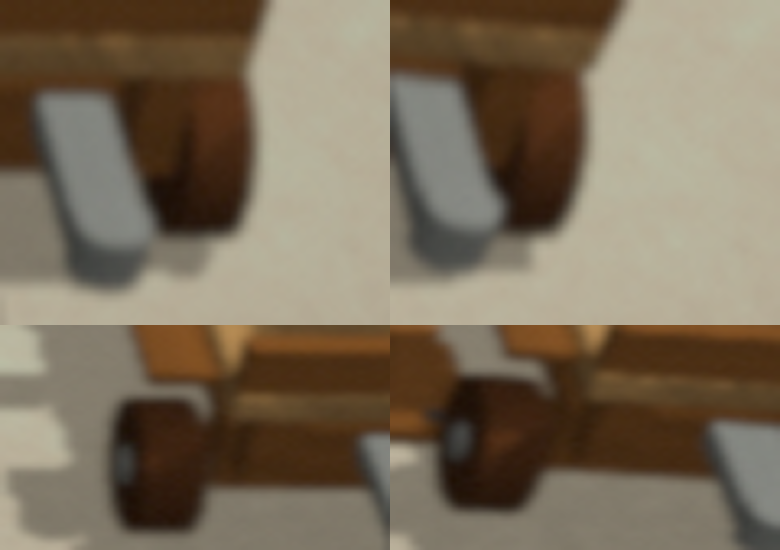

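View pics/m18.png

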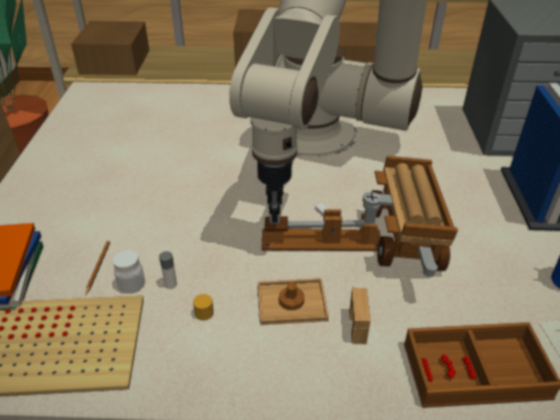

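Run:
```python
from h import *
print(np.linalg.norm(onz("scene",(420+240/6.5,270),0)-onz("scene",(420+170/6.5,270),0)))
print(bot.job_done()); s=bot.sense(); print(s["clock"],s["contact_force"],s["eef_pos"])
```

```text
0.024297120107644288
the job is handed in; nothing more can be done
None
the job is handed in; nothing more can be done
```

I finished the whole demonstration and handed the job in at about 27.5 s, with the handle still held down on the second stroke. No verdict was reported.

- **Cap:** it stands upright near the centre of the tray, let go.
- **Jack:** I slid the saddle to within about 3 mm of the lift pad's centre. The two cameras differed by 3–4 mm in position, but both put the saddle there.
- **Strokes:** the first stroke reached about 0.40 rad and lifted the near wheels, then the handle came all the way up. In the final hold the fingertips are at about 0.38 rad, pressing with about 8.5 N down plus about 6 N sideways. Those angles are worked out from fingertip height, not read directly.
- **Lift:** in the last picture the near wheels are about 1 cm off the table. The arm is clear of the trailer and the other things look undisturbed.

**Trailer slid:** this was the one thing that did not go cleanly. The first lift pulled the trailer about 13 mm towards the jack, leaving the pad about 13 mm off the saddle. I moved the jack back 11 mm to re-centre it before the second stroke. At hand-in, the far wheels had moved an estimated 24 mm in total, inside the 30 mm limit but not by much.

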